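# Arm the kiln at its guarded switch

## Robot

A 6-joint arm with a two-finger parallel gripper is mounted at the origin on a cart in front of the work surface, level with it; the furniture and walls round the work are solid. World frame = base frame: x ahead of the robot, y to its left, z up, the work surface at z = 0. Lengths are in mm, angles in rad, forces in N, time in s.
With the tool pointing down it reaches from about 300 to 775 mm from the base axis. Payload 14.6 kg.
Tool frame: the origin (TCP) lies on the centre line of the jaws, within the pads' length; the fingertips stand 8 mm ahead of it and the grasp point (between the pads) lies 11 mm behind it; z points along the fingers, y is the direction in which the jaws open and shut (so a half turn about z gives the same grasp; the last joint's range is limited). The gripper opens to 94 mm and grips with 3 to 60 N. Pads are 16 mm wide; open, the fingers measure 119 mm over their backs; the gripper's body (75 mm by 177 mm) begins 78 mm behind the grasp point.
Start: joints at [1.226, 0.3, 1.521, -0, 1.321, -0.067], TCP at [150.83, 528.904, 184.246] pointing down, gripper open.
Joint ranges: [-3.03, 3.03], [-0.79, 2.21], [0.23, 2.52], [-1.04, 4.18], [0, 3.07], [-2.55, 2.55]. Speed limits (rad/s): [2.22, 2.22, 2.57, 3.14, 3.14, 3.14].

## Interface

Orientations are given as [roll, pitch, yaw] about the fixed x, y, z axes, in that order (R = Rz(yaw) Ry(pitch) Rx(roll)).
In Python, from cell import read_state, cams, manip gives the robot as it stands.
- The arm moves only by the shell command python3 -m handwheel 'ROWS' [OPENING] [FORCE]. ROWS is JSON, a list of rows, each a list of 4 numbers: the shift along the tool's x, y, z in m, then the turn about the tool's z in degrees. In form: [[dx, dy, dz, turn], ...]. A call has 1 to 5 rows; each row is the pose to reach, as a shift and turn from the pose measured when the call began, along the tool's axes at that moment; what a row does not reach only later rows make up. A row lasts 1/8 s, in which the tool goes at most 62.5 mm and 10.7 degrees, less where a joint would pass 70% of its speed; a pose out of reach is approached as far as the arm can. A call with a gripper value outside its range is refused whole. OPENING is the closure, from 0 (fully open) to 1 (shut), set as the call begins (- or left out, the last holds). The fingers move at their own pace and stop on an object; FORCE is the grip in N (left out, the last holds). Time passes only in rows, so rows that repeat a pose let the fingers close. It gives the time, the measured TCP pose, the force and the opening at its end, in the units of the state.
- read_state(): the state, without advancing time (a new reading comes with each control period).
- cams.camera(name): name is "scene" or "top" or "wrist"; returns the picture (400x640x3 uint8, red, green, blue); there is no depth.
- cams.get_calibration(name): a dict with "vertical_fov" (degrees; the focal length in pixels is half the picture's height over the tangent of half this angle, whatever the lens; pixels are square), "cx", "cy" (the principal point, pixels), "dist_coeffs" ([k1, k2, p1, p2, k3] as OpenCV has them; the pictures are not rectified), "R" (3x3) and "t" (3): a world point X has camera coordinates R X + t. Camera axes: x right, y down, z forward; pixel columns grow to the right and rows downward; lengths in mm; the calibration is good to about 2 mm. A picture is of the moment at which its call begins: read the wrist's pose just before it. get_calibration takes no time and is no camera call; for the wrist camera it gives the pose at the moment of the call.
- manip.sign_off(): hands the job in, once; it reports no verdict.
The state is a dict: "clock": time; "joints": joint angles; "qd": joint speeds; "effort": joint torques, N m; "eef_pos": TCP position; "eef_rot": TCP orientation; "wrist_force": force on the tool from outside, world axes, zero at the start; "moment": the same for the moment, N m; "finger_gap": finger opening in mm.
Only numpy, scipy, OpenCV 4.12 (cv2) and the standard library are available. Lean on these libraries where they do the work, as an engineer would, in place of code of your own. Each camera call takes 0.05 s, during which the arm holds its last target. There are 200 camera calls.

## Task

Arm the kiln: on the control box with the red guard, swing the spring guard well up with a finger, at least half-way while the toggle beneath is still off, then with the guard still held up push that toggle from the front fully over to the back, and take the finger away so that the guard drops shut over it. Only push with the fingertips: nothing is to be lifted or carried, and the box must not be shoved out of place or tipped. Leave the yellow-guarded fan switch and the things on the table as they are.

Things in the scene. Friction and masses are not known exactly. Their poses are not given: they have to be found in the camera images.
- kiln_box: The kiln's loose grey control box, 120 mm deep (x) x 100 wide (y), top panel 56 mm above the table, 1.3 kg, with a red guard hood. Origin: centre of its underside; x from its front (robot's side, coloured strip) to its back, y left, z up. In this frame the guard's hinge axis runs along y at x = -4, z = 64 mm; the toggle's pivot is at x = -19, y = 0, z = 56 mm.
- kiln_guard (a joint): Angle of the red guard, rad: 0 = shut, grows as its front swings up and back, stop at 1.35. A light spring and its weight shut it from any angle (under 2 N at the front). Hood 54 mm wide, 48 mm between its side cheeks, open underneath; roof 101 mm above the table when shut; slick nylon (friction about 0.2).
- kiln_toggle (a joint): Angle of the white paddle toggle under the red guard, rad: 0 = off (leaning 0.45 rad to the front), 0.9 = on (leaning 0.45 rad to the back, at its stop). It stays where it is left; about 1 N at the tip moves it.
- kiln_guard_edge (a point): Middle of the lower edge of the red guard's front face, 39 mm from the hinge. The face slopes back underneath, 30 degrees from upright: shut, it runs in the box frame from x = -58, z = 100 mm down to this edge at x = -42, z = 72 mm, so a finger, upright or leaning forward, that pushes it from the front lifts the guard and slips under this edge.
- kiln_toggle_tip (a point): Near the top end of the white paddle of the toggle under the red guard, 20 mm from its pivot; the paddle is 18 mm wide (y), 6 mm thick and ends 23.5 mm from the pivot.
- fan_box: The extractor fan's loose grey control box, 120 mm deep (x) x 100 wide (y), top panel 56 mm above the table, 1.3 kg, with a yellow guard hood. Origin: centre of its underside; x from its front (robot's side, coloured strip) to its back, y left, z up. In this frame the guard's hinge axis runs along y at x = -4, z = 64 mm; the toggle's pivot is at x = -19, y = 0, z = 56 mm. To be left alone.
- fan_guard (a joint): Angle of the yellow guard, rad: 0 = shut, grows as its front swings up and back, stop at 1.35. A light spring and its weight shut it from any angle (under 2 N at the front). Hood 54 mm wide, 48 mm between its side cheeks, open underneath; roof 101 mm above the table when shut; slick nylon (friction about 0.2). To be left shut.
- fan_toggle (a joint): Angle of the white paddle toggle under the yellow guard, rad: 0 = off (leaning 0.45 rad to the front), 0.9 = on (leaning 0.45 rad to the back, at its stop). It stays where it is left; about 1 N at the tip moves it. To be left off.
- slip_jar: Bystander: white jar with a green lid, 58 mm wide, 75 mm high; origin at its underside.
- ring_cutter_2: Bystander: small pale ring cutter, 48 mm wide, 22 mm high; origin at its underside.
- eraser: Bystander: green and white eraser, 19 x 40 x 12 mm; origin at its underside.
- tape_roll: Bystander: roll of tan tape, 96 mm wide, 25 mm high; origin at its underside.
- wood_rib: Bystander: oval wooden rib, 40 x 89 x 8 mm; origin at its underside.
- rubber_kidney: Bystander: red rubber kidney, 43 x 84 x 8 mm, lying flat; origin at its underside.
- pinch_pot: Bystander: small terracotta pot, 68 mm wide, 42 mm high; origin at its underside.
- ring_cutter_1: Bystander: pale ring cutter, 66 mm wide, 26 mm high; origin at its underside.

How it is judged:
By the outcome, as a careful person would: the job done as asked, in the order asked, and still so for the second after the job is handed in, with the robot touching nothing.
It also fails if it takes over 32 s, if anything falls off the work surface, if the arm or the gripper's body presses on something with over 40 N, if the wrist force passes 120 N, or if a joint passes its speed limit or range.

## Working session

There is one attempt and no reset: what is moved stays moved. The work goes in short steps, Python scripts to look and compute and a shell command to move; the robot and the scene stay as the last step left them, time stands still between calls to the robot, and variables do not carry over. Pictures are saved under pics/ and viewed, about 8 in all and at most 12, crops included, and the job is handed in when it is done.

```bash
mkdir -p pics; python3 - <<'E'
from cell import read_state,cams
import cv2
s=read_state();print(s)
for n in("scene","top"):
    cv2.imwrite(f"pics/{n}0.png",cams.camera(n)[...,::-1]);print(n,cams.get_calibration(n))
E
```

```text
{'clock': 0.0, 'joints': array([ 1.22638939e+00,  3.00469737e-01,  1.52156008e+00,  1.53572062e-05,
        1.32066988e+00, -6.66018967e-02]), 'qd': array([ 2.33551090e-04, -7.84959223e-06,  1.15153008e-03,  8.55514780e-04,
        2.25921725e-03, -6.53170116e-04]), 'effort': array([-3.27615311e-06, -5.31790030e+01, -3.52765703e+01,  7.08995503e-02,
        2.41306279e-02, -5.54486394e-05]), 'eef_pos': array([150.74353756, 528.65888262, 183.69596685]), 'eef_rot': array([-3.14048905e+00, -8.85189754e-05,  2.86378375e+00]), 'wrist_force': array([-0.19221762, -0.22397376, -0.38780804]), 'moment': array([0.04298375, 0.0213417 , 0.02077259]), 'finger_gap': 94.18519610628094}
scene {'vertical_fov': 47.532012451587875, 'cx': 316.8125701340622, 'cy': 197.80499863855746, 'dist_coeffs': array([-0.07377347,  0.        ,  0.        ,  0.        ,  0.        ]), 'R': array([[ 0.90522053, -0.42486519,  0.00808402],
       [-0.2623794 , -0.57378931, -0.77583689],
       [ 0.33426462,  0.7001824 , -0.63088174]]), 't': array([-404.74572918,  382.93600332,  810.63229391])}
top {'vertical_fov': 47.89714171065932, 'cx': 325.18905130860077, 'cy': 199.21111734622326, 'dist_coeffs': array([-0.1222372,  0.       ,  0.       ,  0.       ,  0.       ]), 'R': array([[-0.02110829, -0.99971287,  0.01134064],
       [-0.99780977,  0.02035413, -0.06293936],
       [ 0.06269046, -0.01264434, -0.99795292]]), 't': array([ 279.75974224,  555.94191687, 1101.9689785 ])}
```

View pics/scene0.png

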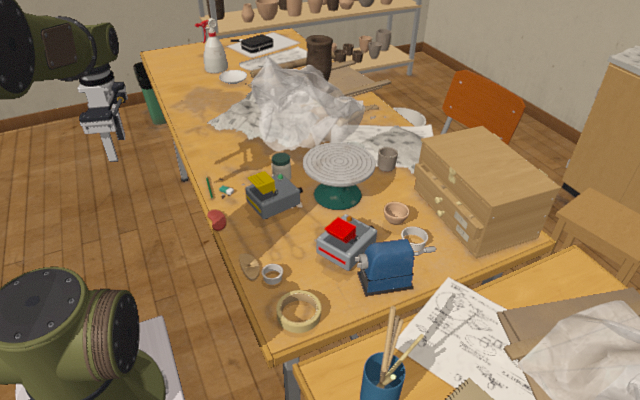

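View pics/top0.png

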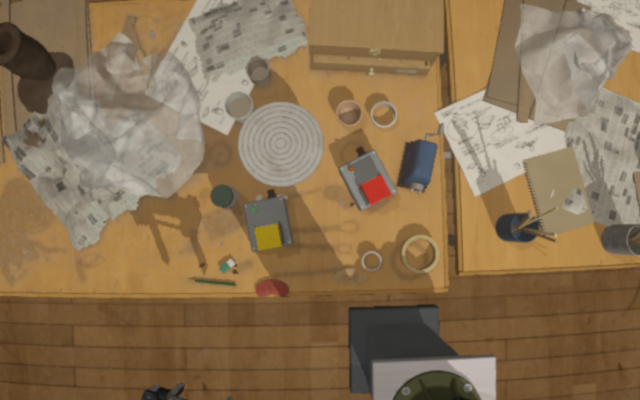

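The scene picture shows the red-guarded box at about (345,240), with a blue vise to its right. In the top view the box is at (367,180), and the vise at (418,165) is close to its right side. I'll enlarge the top view.

```bash
cat > h.py <<'E'
import numpy as np,cv2
from cell import read_state,cams
def K(c):
    f=200/np.tan(np.radians(c["vertical_fov"]/2));return np.array([[f,0,c["cx"]],[0,f,c["cy"]],[0,0,1]])
def px2w(c,uv,z):
    p=cv2.undistortPoints(np.array([uv],float),K(c),c["dist_coeffs"])[:,0]
    out=[]
    for (a,b),zz in zip(p,np.broadcast_to(z,len(p))):
        d=c["R"].T@[a,b,1];o=-c["R"].T@c["t"];out.append(o+d*(zz-o[2])/d[2])
    return np.array(out)
def proj(c,X):
    return cv2.projectPoints(np.array(X,float).reshape(-1,1,3),cv2.Rodrigues(c["R"])[0],c["t"],K(c),c["dist_coeffs"])[0][:,0]
E
python3 - <<'E'
import cv2
a=cv2.imread("pics/top0.png")[125:235,325:445];cv2.imwrite("pics/topc.png",cv2.resize(a,None,fx=5,fy=5,interpolation=cv2.INTER_CUBIC))
E
```

```text
(no output)
```

View pics/topc.png

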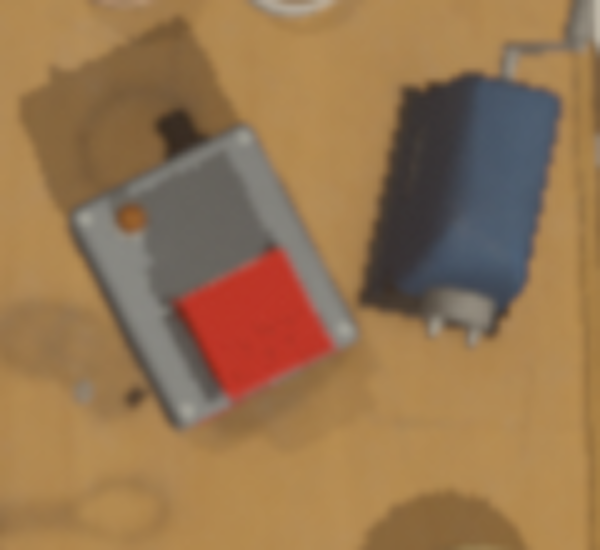

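```bash
python3 - <<'E'
from h import *
c=cams.get_calibration("top")
q=np.array([[75,212],[248,128],[355,340],[180,425]])/5+[325,125]
w=px2w(c,q,56);print(w.round(1))
g=px2w(c,np.array([[180,298],[280,248],[332,347],[230,398]])/5+[325,125],101);print(g.round(1))
bl,br,fr,fl=w
print("c",w.mean(0),"yaw",[np.degrees(np.arctan2(*(d[1::-1]))) for d in(bl-fl,br-fr)],[np.degrees(np.arctan2(*(d[1::-1])))-90 for d in(bl-br,fl-fr)],np.linalg.norm(bl-fl),np.linalg.norm(bl-br))
a,b=(g[0]+g[1])/2,(g[2]+g[3])/2;print("guard mid back,front",a,b,np.degrees(np.arctan2(*(a-b)[1::-1])))
print(px2w(c,np.array([[360,300],[405,85],[520,300]])/5+[325,125],[0,100,0]))
cw=cams.get_calibration("wrist");s=read_state();print(cw, s["eef_pos"])
print("wristcam world",-cw["R"].T@cw["t"])
E
```

```text
[[635.1 231.4  56. ]
 [674.5 146.6  56. ]
 [570.6  97.9  56. ]
 [531.5 183.5  56. ]]
[[588.3 186.1 101. ]
 [610.6 139.2 101. ]
 [564.3 116.4 101. ]
 [541.7 164.3 101. ]]
c [602.92425018 164.86441227  56.        ] yaw [np.float64(24.819669003294234), np.float64(25.114083606051008)] [np.float64(24.944104196398456), np.float64(24.569205017829304)] 114.13626449967565 93.50345908502999
guard mid back,front [599.44839639 162.62484707 101.        ] [553.00789758 140.35294835 101.        ] 25.621408763613964
[[595.01578151  85.11818741   0.        ]
 [686.2042294   77.9080822  100.        ]
 [593.49321899   2.842124     0.        ]]
{'vertical_fov': 67.32454657662296, 'cx': 317.2842151757983, 'cy': 197.81946173529255, 'dist_coeffs': array([-0.02394723,  0.        ,  0.        ,  0.        ,  0.        ]), 'R': array([[ 2.74933241e-01,  9.61463300e-01,  1.87634579e-04],
       [ 9.26443266e-01, -2.64971341e-01,  2.67381869e-01],
       [ 2.57127572e-01, -7.33383309e-02, -9.63590629e-01]]), 't': array([-549.26528182,  -27.89649094,  391.25046555])} [150.74921587 528.67525879 183.75593054]
wristcam world [ 76.25451815 549.40029609 384.56735941]
```

Box centre is about (603,165) with a yaw of 25°. I'll move to a hover in front of the guard with the fingers shut and the wrist camera on the robot's side.

```bash
python3 -m handwheel '[[-0.047,-0.028,0,-9],[-0.094,-0.056,0,-18],[-0.141,-0.085,0,-27],[-0.188,-0.113,0,-36],[-0.235,-0.141,0,-41]]' 1 20
python3 - <<'E'
from h import *
s=read_state();r=s["eef_rot"][2];d=np.array([526,129])-s["eef_pos"][:2]
print(np.degrees(r),"tool dx dy",np.cos(r)*d[0]+np.sin(r)*d[1],np.sin(r)*d[0]-np.cos(r)*d[1],s["joints"],s["finger_gap"])
E
```

```text
clock: 0.72
eef_pos: [339.0, 327.1, 183.8]
eef_rot: [-3.141, -0.001, -2.7]
wrist_force: [0.5, 0.2, -0.1]
finger_gap: 47.5
-154.6834909599735 tool dx dy -84.34582965247245 -259.0792921891282 [ 6.90190180e-01  1.24268247e-01  1.73496943e+00 -5.63479222e-04
  1.28336004e+00 -1.32230289e+00] 47.49630946185181
```

```bash
python3 -m handwheel '[[-0.017,-0.052,0,0],[-0.034,-0.104,0,0],[-0.051,-0.156,0,0],[-0.068,-0.208,0,0],[-0.084,-0.259,0,0]]' 1
python3 - <<'E'
from h import *
s=read_state();c=cams.get_calibration("wrist")
cv2.imwrite("pics/w1.png",cams.camera("wrist")[...,::-1])
np.save("w1.npy",c,allow_pickle=True)
print(s["eef_pos"],np.degrees(s["eef_rot"]),s["finger_gap"])
print("tip proj",proj(c,[s["eef_pos"]-[0,0,8]]))
E
```

```text
clock: 1.35
eef_pos: [526.6, 127.4, 183.7]
eef_rot: [-3.141, -0.001, -2.7]
wrist_force: [1.3, 0.8, 0.1]
finger_gap: 0.4
[526.57702433 127.35240677 183.70443648] [-1.79965316e+02 -6.84221436e-02 -1.54693758e+02] 0.3912928878104574
tip proj [[318.31629977 223.62175626]]
```

View pics/w1.png

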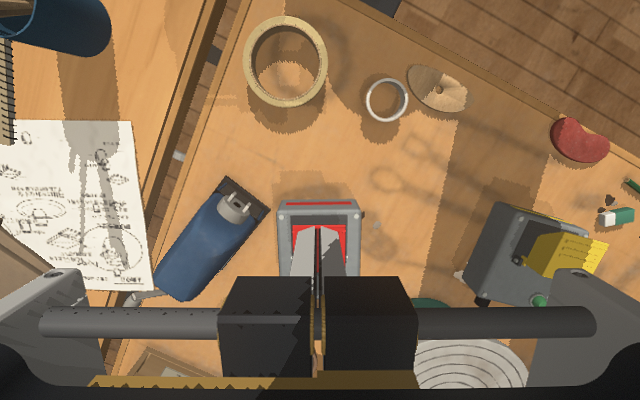

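The wrist view is upside down, with box-front up. The kiln box's front edge runs from about (278,205) to (359,204), the red guard is at (292–346, 225), and the fingertips hide its middle. I'll enlarge it.

```bash
python3 - <<'E'
import cv2
a=cv2.imread("pics/w1.png")[190:290,255:385];cv2.imwrite("pics/w1c.png",cv2.resize(a,None,fx=6,fy=6,interpolation=cv2.INTER_CUBIC))
E
```

```text
(no output)
```

View pics/w1c.png

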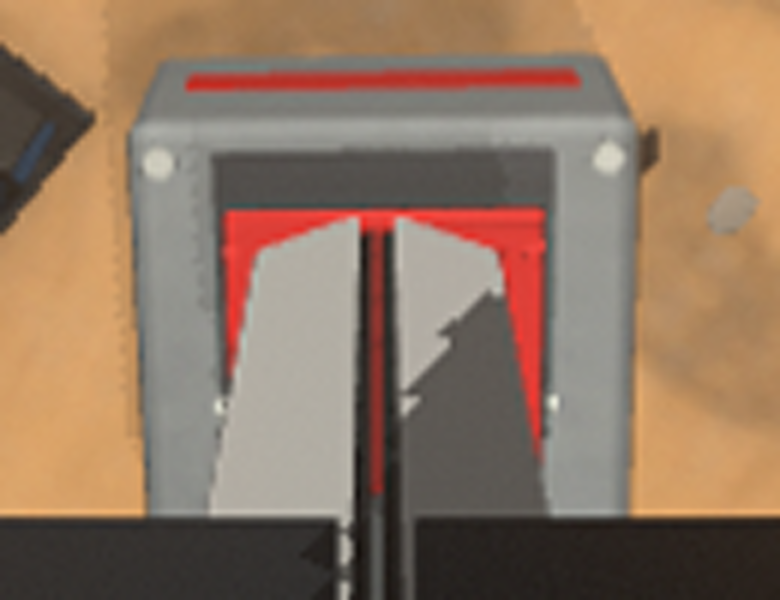

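```bash
python3 - <<'E'
from h import *
c=np.load("w1.npy",allow_pickle=True).item()
f=lambda q,z:px2w(c,np.array(q)/6+[255,190],z)
a=f([[133,125],[635,122]],55);g=f([[225,210],[545,209]],100)
for n,p,x in(("box",a,-60),("guard",g,-58)):
    d=p[1]-p[0];y=np.arctan2(-d[0],d[1]);print(n,p.round(1),np.degrees(y),np.linalg.norm(d),"origin",p.mean(0)[:2]-x*np.array([np.cos(y),np.sin(y)]), p.mean(0)[:2]-x*np.array([np.cos(np.radians(25)),np.sin(np.radians(25))]))
print(f([[357,218],[397,218],[260,250],[498,250]],176).round(1))
E
```

```text
box [[573.   97.4  55. ]
 [531.3 184.4  55. ]] 25.612977212064905 96.47629564192266 origin [606.29979209 166.7945541 ] [606.57418104 166.2142499 ]
guard [[564.4 116.7 100. ]
 [541.2 165.3 100. ]] 25.44133067514094 53.81617012861161 origin [605.17956943 165.95052351] [605.3699338  165.54635708]
[[529.6 125.7 176. ]
 [527.5 130.1 176. ]
 [538.6 116.6 176. ]
 [526.  143.3 176. ]]
```

```bash
python3 -m handwheel '[[0,0.001,0.046,0],[0,0.001,0.082,0],[0,0.001,0.092,0],[0,0.001,0.092,0]]' 1
python3 -m handwheel '[[-0.015,0,0,0],[-0.025,0,0,0],[-0.034,0,0,0],[-0.043,0,0,0],[-0.043,0,0,0]]'
cat >> h.py <<'E'
def bx():
    s=read_state();a=np.radians(25.3);d=s["eef_pos"]-[605.5,165.8,0]
    F=s["wrist_force"];C,S=np.cos(a),np.sin(a)
    print("box: xf %.1f y %.1f tipz %.1f  F %.2f %.2f %.2f t %.2f"%(C*d[0]+S*d[1]+8,-S*d[0]+C*d[1],d[2]-8,C*F[0]+S*F[1],-S*F[0]+C*F[1],F[2],s["clock"]))
E
python3 -c "from h import *;bx()"
```

```text
clock: 1.9
eef_pos: [529.1, 124.2, 91.7]
eef_rot: [-3.14, -0.001, -2.702]
wrist_force: [0.1, -0.8, -0.8]
finger_gap: 0.8
clock: 2.52
eef_pos: [568.3, 142.7, 91.6]
eef_rot: [-3.14, -0.001, -2.702]
wrist_force: [-0.4, -0.2, -0.5]
finger_gap: 0.5
box: xf -35.5 y -5.0 tipz 83.6  F -0.41 -0.04 -0.51 t 2.52
```

```bash
python3 -m handwheel '[[-0.005,0.002,0,0],[-0.010,0.004,0,0],[-0.015,0.005,0,0],[-0.015,0.005,0,0]]'
python3 - <<'E'
from h import *
bx();c=cams.get_calibration("wrist")
np.save("w2.npy",c,allow_pickle=True)
a=cams.camera("wrist")[...,::-1];b=cams.camera("scene")[...,::-1]
a=cv2.resize(a[140:300,230:410],None,fx=3,fy=3,interpolation=cv2.INTER_CUBIC)
b=cv2.resize(b[200:280,300:380],(480,480),interpolation=cv2.INTER_CUBIC)[:480]
o=np.zeros((480,540+260,3),np.uint8);o[:,:540]=a;o[:260,540:]=cv2.resize(b,(260,260));cv2.imwrite("pics/p2.png",o);bx()
E
```

```text
clock: 3.02
eef_pos: [579.9, 153.8, 91.5]
eef_rot: [-3.14, -0.001, -2.702]
wrist_force: [-0.9, -0.4, 0.2]
finger_gap: 0.6
box: xf -20.2 y 0.1 tipz 83.5  F -0.95 0.06 0.23 t 3.02
box: xf -20.5 y -0.0 tipz 83.5  F -0.20 0.27 0.01 t 3.12
```

View pics/p2.png

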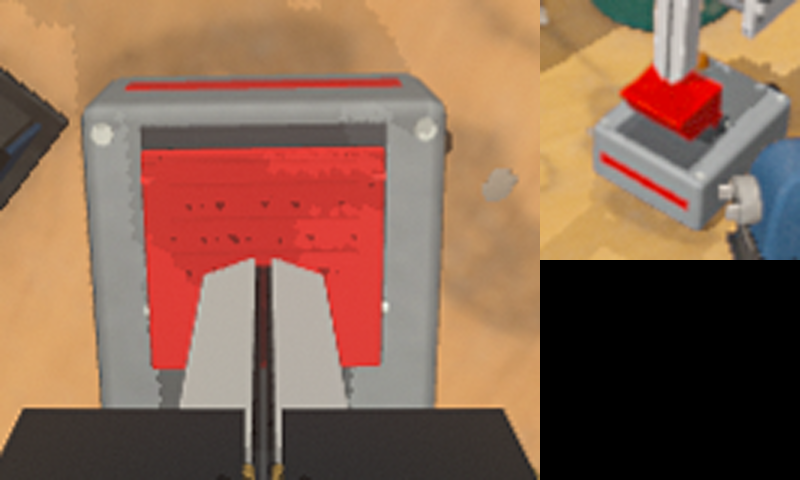

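The wrist view shows a full red panel in front of the fingertips, with the fingers over it. I need to know whether the guard is shut with the finger on top or lifted, so I'll project both models.

```bash
cat >> h.py <<'E'
def b2w(p):
    a=np.radians(25.3);C,S=np.cos(a),np.sin(a);p=np.array(p,float)
    return np.c_[605.5+C*p[:,0]-S*p[:,1],165.8+S*p[:,0]+C*p[:,1],p[:,2]]
def guard(th):
    r=np.array([[-54,36],[-54,36],[-38,8],[-38,8],[0,36],[0,36]],float);c,s=np.cos(th),np.sin(th)
    return b2w(np.c_[-4+r[:,0]*c+r[:,1]*s,[-27,27]*3,64-r[:,0]*s+r[:,1]*c])
E
python3 - <<'E'
from h import *
c=np.load("w2.npy",allow_pickle=True).item();k=cams.get_calibration("scene")
W=lambda X:((proj(c,X)-[230,140])*3).round().tolist()
S=lambda X:((proj(k,X)-[300,200])*3.25+[540,0]).round().tolist()
print("box front top",W(b2w([[-60,-50,56],[-60,50,56]])))
for t in(0,.3,.6,.95,1.2):print(t,W(guard(t)),S(guard(t)))
for z in (83.5,101):print(z,"tip back/front corners",W(b2w([[-36,-12,z],[-36,12,z],[-20,0,z]])),S(b2w([[-36,-12,z],[-36,12,z],[-20,0,z]])))
E
```

```text
box front top [[77.0, 103.0], [452.0, 102.0]]
0 [[142.0, 150.0], [387.0, 150.0], [158.0, 185.0], [370.0, 184.0], [151.0, 372.0], [379.0, 371.0]] [[678.0, 124.0], [617.0, 89.0], [690.0, 140.0], [630.0, 106.0], [724.0, 83.0], [664.0, 51.0]]
0.3 [[135.0, 228.0], [394.0, 227.0], [154.0, 213.0], [375.0, 212.0], [153.0, 409.0], [377.0, 408.0]] [[690.0, 99.0], [629.0, 65.0], [694.0, 126.0], [634.0, 92.0], [732.0, 77.0], [672.0, 45.0]]
0.6 [[132.0, 321.0], [398.0, 321.0], [151.0, 253.0], [379.0, 253.0], [157.0, 433.0], [373.0, 433.0]] [[706.0, 76.0], [644.0, 43.0], [701.0, 111.0], [641.0, 78.0], [740.0, 75.0], [680.0, 43.0]]
0.95 [[134.0, 430.0], [397.0, 429.0], [149.0, 310.0], [381.0, 310.0], [162.0, 445.0], [368.0, 445.0]] [[725.0, 54.0], [663.0, 22.0], [711.0, 95.0], [651.0, 62.0], [746.0, 77.0], [687.0, 46.0]]
1.2 [[138.0, 493.0], [393.0, 493.0], [149.0, 352.0], [381.0, 352.0], [165.0, 443.0], [365.0, 443.0]] [[738.0, 44.0], [677.0, 13.0], [719.0, 85.0], [658.0, 53.0], [748.0, 82.0], [690.0, 51.0]]
83.5 tip back/front corners [[215.0, 221.0], [314.0, 221.0], [265.0, 282.0]] [[679.0, 114.0], [652.0, 99.0], [679.0, 95.0]]
101 tip back/front corners [[212.0, 246.0], [318.0, 246.0], [265.0, 311.0]] [[680.0, 96.0], [653.0, 82.0], [680.0, 77.0]]
```

The guard is still shut: the picture matches θ=0 exactly. Both views put the real fingertips at z≈104, about 20 mm higher than the stated TCP+8, so the finger passed over the roof without touching anything. I'll back off, lower, and check the tip height again.

```bash
python3 -m handwheel '[[0.03,0,-0.004,0],[0.06,0,-0.004,0],[0.066,0,0,0],[0.066,0,0.010,0],[0.066,0,0.010,0]]'
python3 - <<'E'
from h import *
bx();c=cams.get_calibration("wrist");k=cams.get_calibration("scene")
a=cams.camera("wrist")[...,::-1];b=cams.camera("scene")[...,::-1]
o=np.zeros((480,800,3),np.uint8);o[:,:400]=cv2.resize(a[170:250,285:352],(400,480),interpolation=cv2.INTER_CUBIC)
o[:,400:]=cv2.resize(b[200:272,290:350],(400,480),interpolation=cv2.INTER_CUBIC);cv2.imwrite("pics/p3.png",o)
e=read_state()["eef_pos"]
for z in(-8,0,8,16,24):
    X=np.array([e+[0,0,z],e+[-7.2,-3.4,z],e+[7.2,3.4,z]]);print(z,((proj(c,X)-[285,170])*[400/67,6]).round().tolist(),((proj(k,X)-[290,200])*6.667+[400,0]).round().tolist())
E
```

```text
clock: 3.75
eef_pos: [520.1, 125.6, 80.5]
eef_rot: [-3.14, -0.003, -2.702]
wrist_force: [0.5, -0.3, 0.7]
finger_gap: 0.5
box: xf -86.4 y 0.2 tipz 72.5  F 0.33 -0.47 0.67 t 3.75
-8 [[198.0, 326.0], [198.0, 264.0], [198.0, 386.0]] [[618.0, 332.0], [604.0, 345.0], [633.0, 319.0]]
0 [[198.0, 349.0], [198.0, 286.0], [199.0, 412.0]] [[619.0, 315.0], [604.0, 328.0], [634.0, 302.0]]
8 [[199.0, 375.0], [199.0, 309.0], [199.0, 439.0]] [[619.0, 298.0], [604.0, 311.0], [634.0, 285.0]]
16 [[199.0, 402.0], [199.0, 334.0], [199.0, 469.0]] [[620.0, 281.0], [605.0, 294.0], [635.0, 268.0]]
24 [[199.0, 432.0], [199.0, 361.0], [199.0, 501.0]] [[620.0, 264.0], [605.0, 277.0], [635.0, 251.0]]
```

View pics/p3.png

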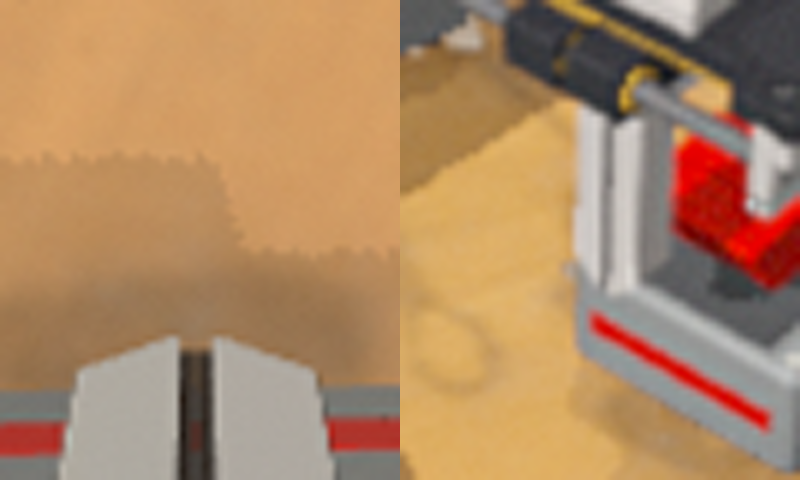

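The wrist view has the inner tip at (198,338) and the scene view has it at (612,288). Both put the tip about 15 mm above the reported TCP, so I'll use that. Next I'll lower so the true tip is at about 84 and push.

```bash
python3 -m handwheel '[[0,0,0.006,0],[0,0,0.0115,0],[-0.015,0,0.0115,0],[-0.022,0,0.0115,0],[-0.030,0,0.0115,0]]'
python3 -c "from h import *;bx()"
python3 -m handwheel '[[-0.010,0,0,0],[-0.018,0,0,0],[-0.026,0,0,0],[-0.034,0,0,0],[-0.035,0,0,0]]'
python3 - <<'E'
from h import *
bx();c=cams.get_calibration("wrist");k=cams.get_calibration("scene")
a=cams.camera("wrist")[...,::-1];b=cams.camera("scene")[...,::-1]
o=np.zeros((480,800,3),np.uint8);o[:,:400]=cv2.resize(a[150:310,251:384],(400,480),interpolation=cv2.INTER_CUBIC)
o[:,400:]=cv2.resize(b[205:277,310:370],(400,480),interpolation=cv2.INTER_CUBIC);cv2.imwrite("pics/p4.png",o)
for t in(0,.3,.6,.95):print(t,((proj(c,guard(t))-[251,150])*3).round().tolist(),((proj(k,guard(t))-[310,205])*6.667+[400,0]).round().tolist())
E
```

```text
clock: 4.47
eef_pos: [547.4, 138.4, 69.4]
eef_rot: [-3.14, -0.003, -2.702]
wrist_force: [-1.8, -0.9, 0.8]
finger_gap: 0.5
box: xf -56.2 y 0.1 tipz 61.4  F -2.00 0.00 0.79 t 4.47
clock: 5.1
eef_pos: [579.5, 153.6, 69.2]
eef_rot: [-3.14, -0.003, -2.702]
wrist_force: [-1.6, -1.4, 0.0]
finger_gap: 0.4
box: xf -20.8 y 0.1 tipz 61.2  F -2.07 -0.53 0.04 t 5.10
0 [[65.0, 150.0], [340.0, 149.0], [85.0, 184.0], [319.0, 183.0], [76.0, 394.0], [329.0, 394.0]] [[617.0, 220.0], [492.0, 150.0], [641.0, 254.0], [519.0, 185.0], [710.0, 137.0], [587.0, 71.0]]
0.3 [[56.0, 239.0], [348.0, 238.0], [80.0, 216.0], [324.0, 216.0], [79.0, 434.0], [327.0, 433.0]] [[642.0, 169.0], [516.0, 100.0], [650.0, 225.0], [527.0, 156.0], [728.0, 125.0], [605.0, 59.0]]
0.6 [[52.0, 346.0], [353.0, 346.0], [75.0, 262.0], [329.0, 262.0], [83.0, 459.0], [322.0, 459.0]] [[673.0, 122.0], [547.0, 54.0], [663.0, 195.0], [540.0, 126.0], [743.0, 120.0], [621.0, 56.0]]
0.95 [[54.0, 468.0], [352.0, 468.0], [73.0, 327.0], [332.0, 326.0], [89.0, 470.0], [316.0, 469.0]] [[712.0, 78.0], [586.0, 12.0], [684.0, 162.0], [560.0, 94.0], [756.0, 126.0], [634.0, 61.0]]
```

View pics/p4.png

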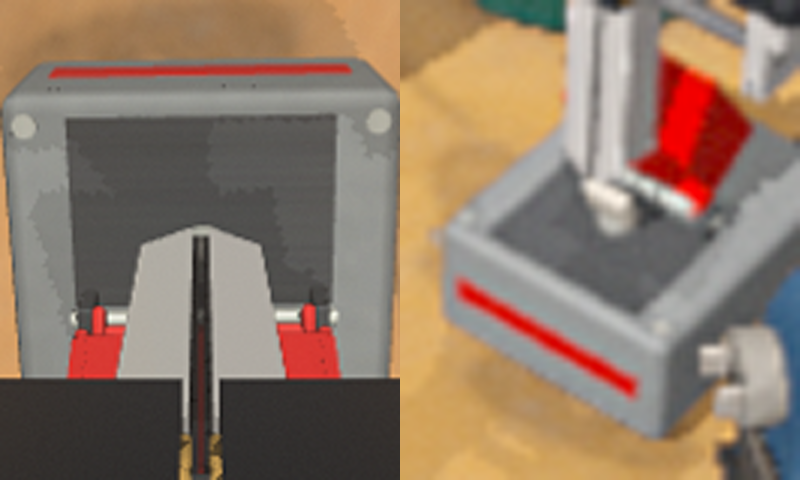

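The guard is up at about 0.95 rad: its edge is at row 326, as the model predicts. The white paddle is visible below the fingertips at (610,205), still leaning to the front, so it is off. Next I'll back off to xf −36 with the guard still held, lower in front of the paddle, then push.

```bash
python3 -m handwheel '[[0.008,0,0,0],[0.0155,0,0,0],[0.0155,0,0,0],[0.0155,0,0.010,0],[0.0155,0,0.0185,0]]'
python3 -c "from h import *;bx()"
```

```text
clock: 5.82
eef_pos: [564.9, 146.7, 49.7]
eef_rot: [-3.14, -0.004, -2.702]
wrist_force: [-1.2, -0.1, -0.2]
finger_gap: 0.6
box: xf -36.9 y 0.1 tipz 41.7  F -1.12 0.46 -0.20 t 5.83
```

```bash
python3 -m handwheel '[[-0.005,0,0,0],[-0.010,0,0,0],[-0.015,0,0,0],[-0.015,0,0,0]]'
python3 -c "from h import *;bx()"
python3 -m handwheel '[[-0.001,0,0,0],[-0.002,0,0,0],[-0.002,0,0,0]]'
python3 -c "from h import *;bx()"
```

```text
clock: 6.32
eef_pos: [579.0, 153.3, 49.8]
eef_rot: [-3.14, -0.003, -2.702]
wrist_force: [-0.7, -0.5, -0.5]
finger_gap: 0.4
box: xf -21.3 y 0.1 tipz 41.8  F -0.87 -0.14 -0.48 t 6.33
clock: 6.7
eef_pos: [580.7, 154.2, 49.8]
eef_rot: [-3.14, -0.003, -2.702]
wrist_force: [-1.8, -1.0, 0.0]
finger_gap: 0.1
box: xf -19.4 y 0.1 tipz 41.8  F -2.04 -0.13 0.03 t 6.70
```

```bash
python3 -m handwheel '[[-0.001,0,0,0],[-0.001,0,0,0]]' >/dev/null; python3 -c "from h import *;bx()"
python3 -m handwheel '[[-0.001,0,0,0],[-0.001,0,0,0]]'>/dev/null
python3 - <<'E'
from h import *
bx();k=cams.get_calibration("scene")
b=cams.camera("scene")[...,::-1];bx()
cv2.imwrite("pics/p5.png",cv2.resize(b[205:277,310:382],(576,576),interpolation=cv2.INTER_CUBIC))
for n,a in(("off",-.45),("mid",.0),("on",.45)):
    X=b2w([[-19+23.5*np.sin(a),y,56+23.5*np.cos(a)] for y in(-9,9)]);print(n,((proj(k,X)-[310,205])*8).round().tolist())
print(((proj(k,b2w([[-60,-50,56],[-60,50,56],[60,-50,56]]))-[310,205])*8).round().tolist())
E
```

```text
box: xf -18.3 y 0.1 tipz 41.8  F -2.23 0.19 0.22 t 6.95
box: xf -17.3 y 0.1 tipz 41.7  F -1.83 -0.12 0.37 t 7.20
box: xf -17.3 y 0.0 tipz 41.8  F -2.04 -0.02 0.62 t 7.25
off [[267.0, 240.0], [218.0, 213.0]]
mid [[288.0, 216.0], [239.0, 189.0]]
on [[308.0, 203.0], [260.0, 177.0]]
[[313.0, 416.0], [43.0, 258.0], [547.0, 195.0]]
```

View pics/p5.png

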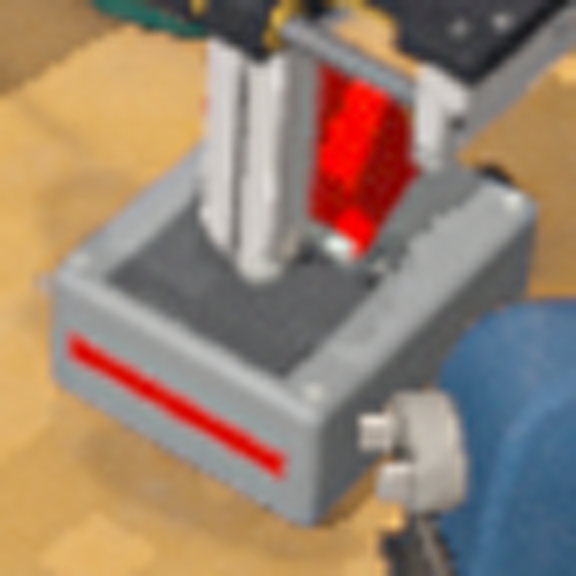

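The finger is inside the hood with the guard well up, and the box is in place (front corner (313,415) against 416 predicted). The finger hides the paddle, so I'll go on in 1 mm steps until the toggle's stop shows in the force.

```bash
for i in 1 ; do python3 -m handwheel '[[-0.001,0,0,0],[-0.001,0,0,0]]' >/dev/null; python3 -c "from h import *;bx()"
python3 -m handwheel '[[-0.001,0,0,0],[-0.001,0,0,0]]'>/dev/null; python3 -c "from h import *;bx()"; done
```

```text
box: xf -16.6 y 0.1 tipz 41.6  F -5.13 0.34 1.28 t 7.50
box: xf -16.3 y 0.1 tipz 41.5  F -7.73 -0.11 2.66 t 7.75
```

The force rose to 7.7 N while the tip moved only 0.3 mm, so the toggle is at its back stop. I'll withdraw straight to the front, then rise.

```bash
python3 -m handwheel '[[0.012,0,0,0],[0.024,0,0,0],[0.038,0,0,0],[0.055,0,0,0],[0.075,0,0,0]]' >/dev/null; python3 -m handwheel '[[0.015,0,0,0],[0.02,0,-0.05,0],[0.02,0,-0.1,0],[0.02,0,-0.1,0]]'
python3 - <<'E'
from h import *
bx();c=cams.get_calibration("wrist");k=cams.get_calibration("scene")
a=cams.camera("wrist")[...,::-1];b=cams.camera("scene")[...,::-1]
cv2.imwrite("pics/sceneF.png",b);cv2.imwrite("pics/topF.png",cams.camera("top")[...,::-1])
o=np.zeros((480,800,3),np.uint8);p=proj(c,guard(0))[:2].mean(0).astype(int);x,y=p[0]-50,p[1]-50
o[:,:400]=cv2.resize(a[y:y+120,x:x+100],(400,480),interpolation=cv2.INTER_CUBIC)
o[:,400:]=cv2.resize(b[205:277,310:370],(400,480),interpolation=cv2.INTER_CUBIC);cv2.imwrite("pics/p6.png",o)
print(((proj(c,b2w([[-60,-50,56],[-60,50,56]]))-[x,y])*4).round().tolist())
for t in(0,.1):print(t,((proj(c,guard(t))-[x,y])*4).round().tolist()[:2],((proj(k,guard(t))-[310,205])*6.667+[400,0]).round().tolist())
E
```

```text
clock: 8.88
eef_pos: [499.2, 115.4, 154.0]
eef_rot: [-3.138, 0.003, -2.702]
wrist_force: [0.4, 0.2, -1.0]
finger_gap: 0.3
box: xf -109.6 y -0.1 tipz 146.0  F 0.47 0.04 -1.03 t 8.88
[[17.0, 117.0], [387.0, 116.0]]
0 [[87.0, 203.0], [317.0, 203.0]] [[617.0, 220.0], [492.0, 150.0], [641.0, 254.0], [519.0, 185.0], [710.0, 137.0], [587.0, 71.0]]
0.1 [[86.0, 229.0], [318.0, 229.0]] [[624.0, 203.0], [499.0, 133.0], [643.0, 245.0], [521.0, 175.0], [716.0, 132.0], [593.0, 66.0]]
```

View pics/p6.png

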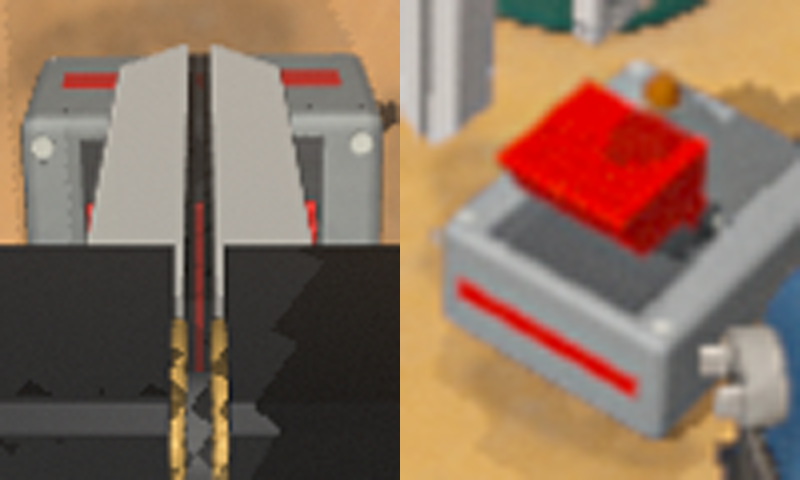

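```bash
python3 - <<'E'
import cv2,numpy as np
g=lambda n,b:cv2.imread(f"pics/{n}.png",0)[b].astype(np.float32)
for A,B,b in(("scene0","sceneF",np.s_[240:275,315:365]),("scene0","sceneF",np.s_[255:335,235:325]),("scene0","sceneF",np.s_[160:220,240:300]),("top0","topF",np.s_[145:215,335:395])):
    x,y=g(A,b),g(B,b);print(cv2.phaseCorrelate(x,y),np.abs(x-y).mean())
from cell import manip;from h import bx;bx();print(manip.sign_off())
E
```

```text
((0.008790333522863847, 0.03883597445651077), 1.0074072419272528) 13.622857
((-0.013908887632538836, -0.027031278616057364), 0.8005285247166951) 15.379444
((0.04006107470346265, 0.29324606874653014), 0.398886683649487) 24.396944
((0.017132298232944265, -0.5429753928523269), 0.7633096054748253) 6.642857
box: xf -111.7 y 0.5 tipz 141.2  F -0.25 0.20 -0.51 t 9.03
the job is handed in; nothing more can be done
None
```

I armed the kiln and handed the job in at about 9 s: guard lifted, toggle pushed to its back stop, guard dropped shut over it. I couldn't see the toggle under the shut guard, so "fully on" is inferred from force.

- **First pass:** the finger went over the closed guard without touching it, because the real fingertips sit about 15 mm above the reported TCP, not 8 mm ahead of it. I measured the tip height in two views and tried again lower.
- **Guard:** it reached about 0.95 rad, above half-way, with the paddle seen still off. I eased it back to about 0.5 rad, still held up, to get the finger down in front of the paddle. It then rose again as I pushed.
- **Toggle:** the force rose from 2 N to about 7.7 N close to the tip position expected for the on stop. Its direction fits a paddle leaning about 0.45 rad to the back.
- **Last look:** the guard is shut, and the robot is clear with no contact force.
- **Box position:** the scene camera shows no shift. The top camera gave about 0.5 pixel (roughly 1 mm), so a shift of that size can't be ruled out.
- **Other things:** I ran an image comparison only for the fan box and the area with the tape roll, small ring cutter and rib. The tape area shows no shift. The fan box comparison was weak, though the arm never went near it. I didn't re-check the other things on the table.

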